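# Index the parts carousel onto its drop pin

### The job

Turn the parts carousel by pushing the posts on its rim until the nest with the transformer faces the front pointer and the drop pin at the back falls into the rim notch by itself. Then lean the table against the dropped pin with about 10 N for half a second to take up the play, and let go; the final stretch must be slow, or the pin skips the notch. Never push the table with more than 30 N, do not touch the pin, and leave everything else on the bench where it is.

Things in the scene. Friction and masses are not known exactly. Their poses are not given: they have to be found in the camera images.
- carousel_base: Fixed dark steel base, bolted down. Origin on the turntable's axis at bench height (z = 0). Its -x is the front, marked by an upright dark pointer blade (32 mm high) 160 mm from the axis; at its +x side, the back, an aluminium bracket (36 mm wide, 121 to 183 mm from the axis, 65 mm high) guides the drop pin. It may stand turned up to 20 degrees either way from facing the robot.
- turntable: Round aluminium turntable, 290 mm across, deck top 34 mm above the bench. Origin on the axis at bench height, z up. It turns endlessly with light friction (0.15 N m) and stays where left. Own axes: transformer nest on -x, spacer box +x, heat sink +y, wire spool -y (fixed, within 88 mm of the axis, tops below 84 mm). Starts 45 to 140 degrees counter-clockwise, seen from above, of its goal.
- post (a point): Foot of one of six equal upright round steel posts on the rim, for pushing: 14 mm thick, from the deck (34 mm above the bench) up to 79 mm. They stand 110 mm from the axis at 30, 90, 150, 210, 270 and 330 degrees from the turntable's own x axis (counter-clockwise from above); this is the one at 150 degrees.
- notch (a point): Middle of the only notch in the rim, 16 mm wide, open outwards, 135 mm from the axis on the turntable's +x side, at deck height. It comes under the pin exactly when the transformer faces the front pointer.
- transformer_nest (a point): Centre of the transformer's nest on the deck's top, 58 mm from the axis; moves with the turntable. The transformer is a grey ferrite block with a copper winding inside, 34x42x32 mm.
- front_place (a point): Point of the base, in line with the front pointer, where the centre of the transformer's nest must come: 58 mm in front of the axis, at deck height.
- lock_pin: Loose steel pin, 12 mm thick, 57 long with a 26 mm head, upright in the bracket 135 mm from the axis. Origin at its lower tip. It rides on the rim (tip 34 mm above the bench); over the notch it falls 14 mm by its own weight and locks the table, with 2 mm play either way at the rim. It drops reliably at 40 mm/s or slower; the table then stops hard, so feel for it at 15 mm/s or less.
- flux_bottle: Bystander: small standing bottle with a needle, 30 mm across, 88 mm high; origin under its centre.
- tape_roll: Bystander: roll of tape lying flat, 64 mm across, 19 mm high; origin under its centre.
- cutters: Bystander: side cutters lying flat, 142x44x13 mm; origin under their centre.

How it is judged:
On the way, in this order (a step that is already met when the one before it is completed fails the run):
1. the transformer's nest comes round to within 45 mm of the front place (horizontal distance between transformer_nest and front_place below 0.045 m).
2. with the pin dropped in the notch, the table bears on it with more than 4 N for 0.3 s (z of lock_pin in the frame of carousel_base below 0.026 m and contact force between lock_pin and turntable above 4 N), for 0.3 s.
At the end, for the whole second after the job is handed in: The drop pin is down in the rim notch (tip under 26 mm above the bench), the transformer's nest is within 4 mm of the front place, the table is still (z of lock_pin in the frame of carousel_base below 0.026 m and horizontal distance between transformer_nest and front_place below 0.004 m and angular speed of turntable below 0.05 rad/s); the robot touches nothing.
It fails at once if the robot pushes the turntable with more than 30 N (contact force between any of the fingers, the arm and turntable above 30 N).
It fails at once if the robot touches the drop pin (contact force between any of the fingers, the arm and lock_pin above 0.3 N).
It fails at once if a bystander is moved by more than 20 mm (distance of any of flux_bottle, tape_roll, cutters from where it was at the start of the episode above 0.02 m).
It also fails if it takes over 51 s, if anything falls off the work surface, if the arm or the gripper's body presses on something with over 40 N, if the wrist force passes 120 N, or if a joint passes its speed limit or range.

### The arm

A 6-joint arm with a two-finger parallel gripper is mounted at the origin on a cart in front of the work surface, level with it; the furniture and walls round the work are solid. World frame = base frame: x ahead of the robot, y to its left, z up, the work surface at z = 0. Lengths are in m, angles in rad, forces in N, time in s.
With the tool pointing down it reaches from about 0.35 to 0.85 m from the base axis. Payload 8.1 kg.
Tool frame: the origin (TCP) lies at the very end of the fingers, on their centre line; the grasp point (between the pads) lies 19 mm behind it; z points along the fingers, y is the line along which they close (so a half turn about z gives the same grasp; the last joint's range is limited). The gripper opens to 85 mm and grips with 20 to 120 N. Pads are 22 mm wide; open, the fingers measure 114 mm over their backs; the gripper's body (76 mm by 85 mm) begins 54 mm behind the grasp point. The pads swing forward as they close: fully open they stand 13 mm farther back than shut.
Start: joints at [1.055, 0.13, 1.488, -0, 1.523, -0.085], TCP at [0.251, 0.545, 0.231] pointing down, gripper open.
Joint ranges: [-2.96, 2.96], [-0.89, 2.26], [0.02, 2.5], [-1.34, 4.48], [0, 2.73], [-2.66, 2.66]. Speed limits (rad/s): [2.39, 2.39, 2.79, 3.14, 3.14, 3.14].

### API

Orientations are given as a unit quaternion [w, x, y, z].
In Python, from plant import robot, grab_frame, camera_info, recognise, cut_out gives the robot as it stands. The module is installed in compiled form; this text tells all that it offers.
- The arm moves only by the tool send_rows, never from a script. Its argument "targets" is a list that holds one entry, the list of rows, each a list of 7 numbers: the shift along the tool's x, y, z in units of 150 mm (1.0 is 150 mm), then the turn, a rotation vector about the tool's x, y, z in units of 360 degrees (1.0 is 360 degrees), then the opening, from 0 (shut) to 1 (fully open). A call has 1 to 5 rows; each row is the pose to reach, as a shift and turn from the pose commanded when the call began, along the tool's axes at that moment, turning the shorter way round; what a row does not reach only later rows make up. A row lasts 1/12 s, in which the tool goes at most 41.7 mm and 7.16 degrees, less where a joint would pass 70% of its speed; a pose out of reach is approached as far as the arm can. A call with a number of a shift or a turn outside -1 to 1 is refused whole. A call with a gripper value outside its range is refused whole. The fingers move at their own pace and stop on an object; the grip force is fixed at half the most. Time passes only in rows, so rows that repeat a pose let the fingers close. It gives the time, the measured TCP pose, the force, the opening and the grip force at its end, in the units of the state.
- robot.get_obs(): the state, without advancing time (a new reading comes with each control period).
- grab_frame(name): name is "scene" or "top" or "wrist"; returns the picture (384x512x3 uint8, red, green, blue); there is no depth.
- camera_info(name): a dict with "fovy" (degrees; the focal length in pixels is half the picture's height over the tangent of half this angle, whatever the lens; pixels are square), "cx", "cy" (the principal point, pixels), "k1" (the pictures are not rectified: a ray, as slopes to the right and down, at radius r is drawn at 1 + k1 r^2 times it, then the intrinsics apply), "rvec" (rotation vector, rad) and "tvec" (3), from world to camera coordinates, as OpenCV has them; the wrist camera has in their place "T_tool_cam" (4x4, takes a point from camera to tool coordinates, whose origin is the TCP and whose axes are the flange's). Camera axes: x right, y down, z forward; pixel columns grow to the right and rows downward; lengths in m; the calibration is good to about 2 mm. A picture is of the moment at which its call begins: read the wrist's pose just before it. camera_info takes no time and is no camera call.
- robot.sign_off(): hands the job in; it is judged then, once.
Trained networks look in the newest picture that a camera, given by its name, has taken for a name from the list of things; names that differ only in an ending like _2 or _b are one class to them, and where a whole thing is asked for, a point or a joint stands for the part that bears it (a point fixed in the world has none). Each returns a list of dicts, best first, with "p" (0 to 1); they miss things now and then, are a little off and sometimes report something else, mostly with a low value. They report only what shows in the picture. A call takes as long as a camera call.
- recognise(camera, query): "bbox" ([left, top, width, height] in pixels, round what is visible of it).
- cut_out(camera, query): "region" (384x512 bool, what is visible of it) and "bbox" ([left, top, width, height] in pixels, round what is visible of it).
The state is a dict: "time": time; "joint_pos": joint angles; "joint_velocities": joint speeds; "tau": joint torques, N m; "ee_pos": TCP position; "eef_rot": TCP orientation; "force": force on the tool from outside, world axes, zero at the start; "torque": the same for the moment, N m; "width": opening from 0.0 (shut) to 1.0 (fully open); "gripper_force": force on a finger pad.
Only numpy, scipy, OpenCV 4.12 (cv2) and the standard library are available. Lean on these libraries where they do the work, as an engineer would, in place of code of your own. Each camera call takes 0.05 s, during which the arm holds its last target. There are 200 camera calls.

## Working session

There is one attempt and no reset: what is moved stays moved. The work goes in short steps, Python scripts to look and compute and a tool call to move; the robot and the scene stay as the last step left them, time stands still between calls to the robot, and variables do not carry over. Pictures are saved under pics/ and viewed, at most 10 in all, crops included, and the job is handed in when it is done.

Besides the shell and the picture viewer there is one more tool, called after "Call:" in YAML: its name, and indented under it one key for each argument. send_rows: Moves the arm, as the interface text tells. Its arguments: {"type":"object","properties":{"targets":{"type":"array","items":{"type":"array","items":{"type":"array","items":{"type":"number"}}}}},"required":["targets"]}

```bash
mkdir -p pics; cat > h.py <<'E'
import numpy as np, cv2
from plant import robot, grab_frame, camera_info, recognise, cut_out
def save(n,f): 
    im=grab_frame(n); cv2.imwrite('pics/'+f,im[:,:,::-1]); return im
def ray(n,u,v):
    c=camera_info(n); f=192/np.tan(np.radians(c['fovy'])/2)
    d=np.array([(u-c['cx'])/f,(v-c['cy'])/f]); x=d.copy()
    for _ in range(20): x=d/(1+c['k1']*(x@x))
    R,_=cv2.Rodrigues(np.array(c['rvec'],float)); t=np.array(c['tvec'],float).ravel()
    return -R.T@t, R.T@np.array([x[0],x[1],1])
def onz(n,u,v,z):
    o,d=ray(n,u,v); return o+d*(z-o[2])/d[2]
def proj(n,P):
    c=camera_info(n); f=192/np.tan(np.radians(c['fovy'])/2)
    R,_=cv2.Rodrigues(np.array(c['rvec'],float)); q=R@np.array(P,float)+np.array(c['tvec'],float).ravel()
    x=q[:2]/q[2]; x=x*(1+c['k1']*(x@x)); return x*f+[c['cx'],c['cy']]
E
python3 - <<'E'
from h import *
save('top','top0.png');save('scene','scene0.png')
for n in ['top','scene']:
    print(camera_info(n))
    for q in ['carousel_base','turntable','post','notch','transformer_nest','lock_pin','flux_bottle','tape_roll','cutters']:
        print(n,q,[(np.round(r['bbox'],1).tolist(),round(r['p'],2)) for r in recognise(n,q)][:7])
print(robot.get_obs())
E
```

```text
{'fovy': 44.91304949790664, 'cx': 254.13378413646643, 'cy': 201.6974250775587, 'k1': -0.1552922259716696, 'rvec': array([ 2.19484235, -2.15726069,  0.1090564 ]), 'tvec': array([0.03401723, 0.53978374, 1.17510618])}
top carousel_base []
top turntable [([212.5, 137.0, 114.0, 109.4], 0.85)]
top post [([214.0, 133.2, 116.1, 115.6], 0.56)]
top notch [([216.1, 133.7, 111.8, 113.4], 0.72)]
top transformer_nest [([214.7, 135.0, 112.1, 114.2], 0.85)]
top lock_pin []
top flux_bottle [([172.5, 246.1, 13.1, 13.0], 0.64)]
top tape_roll [([152.5, 202.1, 30.2, 21.1], 0.88)]
top cutters [([332.8, 261.8, 46.1, 30.7], 0.7), ([214.6, 133.1, 114.0, 114.6], 0.25)]
{'fovy': 42.84212871352992, 'cx': 256.1389108172272, 'cy': 181.58698799758847, 'k1': -0.00025389855210896896, 'rvec': array([ 2.20841794, -0.59994908,  0.30855023]), 'tvec': array([-0.44019555,  0.2429257 ,  0.91025109])}
scene carousel_base [([200.0, 150.4, 150.6, 98.9], 0.58)]
scene turntable [([211.2, 153.5, 124.9, 93.5], 0.8)]
scene post [([213.4, 153.4, 128.9, 94.3], 0.79)]
scene notch [([214.0, 152.2, 125.0, 95.3], 0.77)]
scene transforme
[... 270 characters left out ...]
, 'joint_pos': array([ 1.05462985e+00,  1.30343712e-01,  1.48818638e+00,  1.05336354e-05,
        1.52298892e+00, -8.54147643e-02]), 'joint_velocities': array([-1.22815777e-03,  2.46995190e-04, -7.27690701e-05, -2.60098366e-04,
        1.64343193e-04,  1.41778977e-03]), 'tau': array([-2.15563191e-04, -5.69332123e+01, -5.00871849e+01, -2.49794739e-04,
        1.21562742e-03,  2.35381310e-05]), 'ee_pos': array([0.25052642, 0.54521577, 0.23133336]), 'eef_rot': array([5.88473911e-06, 2.13714860e-01, 9.76896083e-01, 3.67271055e-05]), 'force': array([-0.62970538,  1.06268529,  0.77419208]), 'torque': array([ 0.00573053, -0.05284925, -0.02518012]), 'gripper_force': 0.0, 'width': 0.9979675331408714}
```

```bash
python3 - <<'E'
from h import *
a=cv2.imread('pics/top0.png')[110:290,140:390]; cv2.imwrite('pics/t1.png',cv2.resize(a,(800,576),interpolation=cv2.INTER_CUBIC))
b=cv2.imread('pics/scene0.png')[130:265,185:365]; cv2.imwrite('pics/s1.png',cv2.resize(b,(800,600),interpolation=cv2.INTER_CUBIC))
print(onz('top',269.5,191.5,.034))
E
```

```text
[0.56532424 0.00431416 0.034     ]
```

View pics/t1.png

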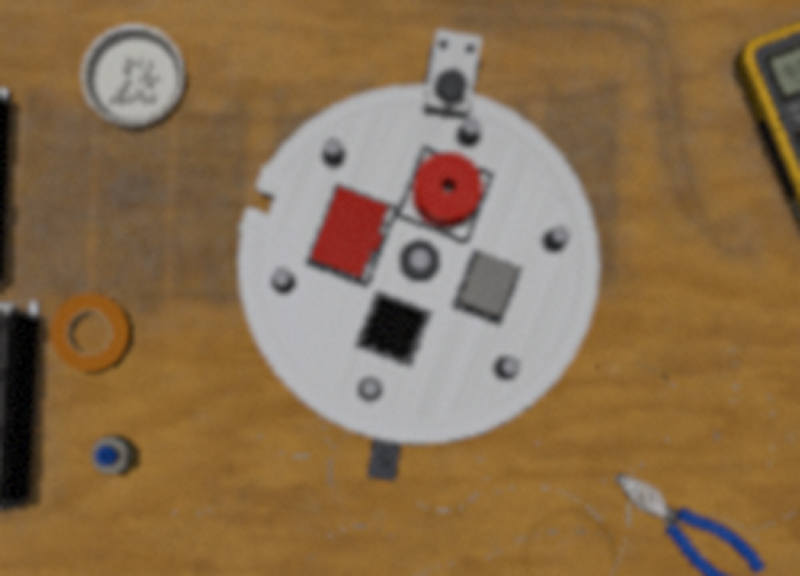

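View pics/s1.png

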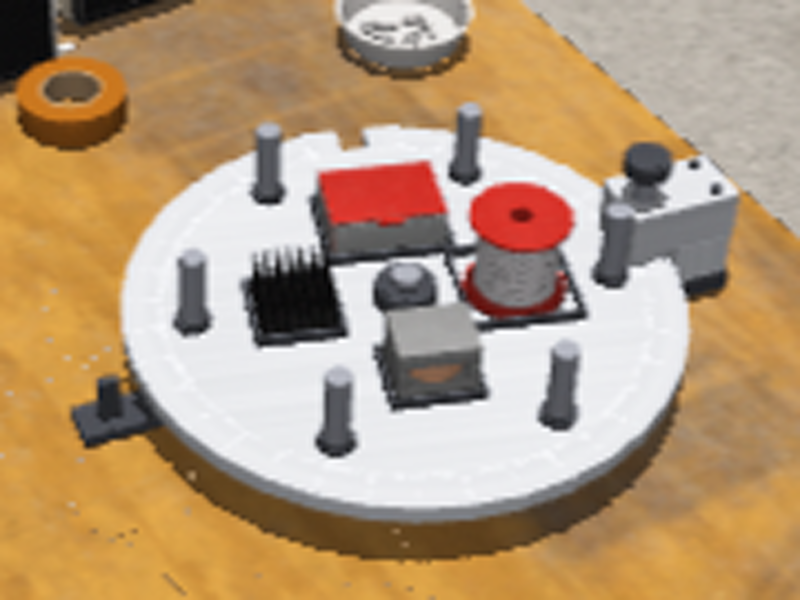

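The top view shows the hub at about (271,191) px, the notch at (221,173), the transformer at (292,200), the pin at (281,137) and the pointer at (260,254). So the goal is clockwise by about 80°. The scene view agrees with this. Next I fit the geometry.

```bash
python3 - <<'E'
from h import *
from scipy.optimize import least_squares
T=lambda x,y:(x/3.2+140,y/3.2+110)
S=lambda x,y:(x/4.444+185,y/4.444+130)
# feature lists: (cam,px,table radius,table angle deg,z)
# order of posts cw in top image starting from right of transformer...: transformer(180) flanked by 150,210
topP={210:(556,234),150:(507,364),90:(370,389),30:(284,277),330:(333,151),270:(468,130)}
scF={210:(560,420),150:(336,447),90:(192,325),30:(267,195),330:(465,175),270:(612,275)}
scT={210:(565,348),150:(340,375),90:(192,257),30:(267,130),330:(468,108),270:(620,212)}
F=[('scene',S(*v),.11,a,.036) for a,v in scF.items()]+[('scene',S(*v),.11,a,.079) for a,v in scT.items()]
F+=[('top',T(259,202),.135,0,.034),('scene',S(350,138),.135,0,.034)]
F+=[('top',T(*v),.11,a,.065) for a,v in topP.items()]
F+=[('top',T(419,260),0,0,.045)]
def res(p,full=False):
    r=[]
    for c,px,R,a,z in F:
        t=p[2]+np.radians(a); r.append(proj(c,[p[0]+R*np.cos(t),p[1]+R*np.sin(t),z])-px)
    return np.array(r) if full else np.ravel(r)
for g in [0,1.5,3,-1.5]:
    s=least_squares(res,[.565,0,g]); print(s.cost,s.x,np.degrees(s.x[2]))
    if s.cost<60: best=s.x
s=best;print(np.round(res(s,True),1).tolist())
c=s[:2]
for nm,cam,px,z in [('pointer','top',T(384,460),.0),('pointerS','scene',S(108,380),.032),('pinhead','top',T(452,85),.091),('pinheadS','scene',S(648,155),.091),
  ('brk','top',T(459,35),.065)]:
    P=onz(cam,*px,z); d=P[:2]-c; print(nm,P,np.hypot(*d),np.degrees(np.arctan2(d[1],d[0])))
for n in ['flux_bottle','tape_roll','cutters']:
    b=recognise('top',n)[0]['bbox']; print(n,onz('top',b[0]+b[2]/2,b[1]+b[3]/2,.02))
E
```

```text
5.780293244196845 [5.65730815e-01 9.44900378e-04 1.22314117e+00] 70.08082658820639
5.78029324419676 [5.65730815e-01 9.44900373e-04 1.22314117e+00] 70.08082658192555
5.780293244196813 [5.65730815e-01 9.44900377e-04 1.22314117e+00] 70.08082659241279
5.780293244196758 [5.65730815e-01 9.44900374e-04 1.22314117e+00] 70.08082659432989
[[-0.5, -1.1], [-0.1, -0.9], [-0.1, -0.5], [-0.2, -0.2], [-0.5, -0.4], [-0.6, -0.0], [0.3, 0.5], [-0.4, 0.6], [-0.4, 0.3], [-0.1, 0.3], [-0.0, 0.6], [-0.4, -0.2], [1.0, -0.3], [0.0, 1.0], [0.7, 0.0], [0.8, 0.2], [0.1, -0.6], [-0.8, 0.3], [-0.3, -0.8], [0.4, -0.9], [0.1, -0.4]]
pointer [0.40499085 0.02553447 0.        ] 0.16260990734946693 171.30247211526014
pointerS [0.40863183 0.02606608 0.032     ] 0.1590948318190232 170.91493553349778
pinhead [ 0.69663623 -0.02092956  0.091     ] 0.13272045137356353 -9.486546500657868
pinheadS [ 0.70032016 -0.01834873  0.091     ] 0.13596519751405828 -8.157879023681108
brk [ 0.74389838 -0.02779992  0.065     ] 0.18047145110259283 -9.16489208947824
flux_bottle [0.40424033 0.23486287 0.02      ]
tape_roll [0.50704574 0.26784048 0.02      ]
cutters [ 0.347961  -0.2234684  0.02     ]
```

Fit: axis (0.566, 0.001), table yaw 70°, base yaw about −9°, so it has to turn about 79° clockwise. I'll push the post at world −80° with shut fingers, approaching from behind it.

Call:
send_rows:
  targets:
    - [[-0.2,-0.145,0,0,0,0,0],[-0.4,-0.29,0,0,0,0,0],[-0.6,-0.435,0,0,0,0,0],[-0.8,-0.58,0,0,0,0,0],[-1.0,-0.727,0,0,0,0,0]]

```text
time: 1.57
ee_pos: [0.3417, 0.382, 0.2313]
eef_rot: [0.0, 0.213, 0.977, 0.0]
force: [1.9, 0.2, 0.0]
width: 0.296
gripper_force: 0.0
```

Call:
send_rows:
  targets:
    - [[-0.2,-0.145,0,0,0,0,0],[-0.4,-0.29,0,0,0,0,0],[-0.6,-0.435,0,0,0,0,0],[-0.8,-0.58,0,0,0,0,0],[-1.0,-0.727,0,0,0,0,0]]

```text
time: 1.98
ee_pos: [0.4327, 0.2201, 0.2316]
eef_rot: [0.0, 0.214, 0.977, 0.0]
force: [0.3, 1.1, 0.4]
width: 0.001
gripper_force: 0.0
```

Call:
send_rows:
  targets:
    - [[-0.2,-0.145,0,0,0,0,0],[-0.4,-0.29,0,0,0,0,0],[-0.6,-0.435,0,0,0,0,0],[-0.8,-0.58,0,0,0,0,0],[-1.0,-0.727,0,0,0,0,0]]

```text
time: 2.4
ee_pos: [0.5235, 0.0582, 0.2316]
eef_rot: [0.0, 0.214, 0.977, 0.0]
force: [0.8, -0.2, -0.7]
width: -0.007
gripper_force: 0.0
```

Call:
send_rows:
  targets:
    - [[-0.2,-0.145,0,0,0,0,0],[-0.4,-0.29,0,0,0,0,0],[-0.6,-0.435,0,0,0,0,0],[-0.8,-0.58,0,0,0,0,0],[-1.0,-0.727,0,0,0,0,0]]

```text
time: 2.82
ee_pos: [0.6142, -0.1035, 0.2313]
eef_rot: [0.0, 0.214, 0.977, 0.0]
force: [0.4, 0.7, 0.4]
width: -0.002
gripper_force: 0.0
```

Call:
send_rows:
  targets:
    - [[0,0,0,0,0,-0.0195,0],[0,0,0,0,0,-0.039,0],[0,0,0,0,0,-0.0585,0],[0,0,0,0,0,-0.078,0],[0,0,0,0,0,-0.097,0]]

```text
time: 3.23
ee_pos: [0.6136, -0.1019, 0.2311]
eef_rot: [-0.0, -0.092, 0.996, 0.0]
force: [0.1, 0.2, -0.2]
width: -0.001
gripper_force: 0.0
```

Call:
send_rows:
  targets:
    - [[-0.03,0,0.2,0,0,0,0],[-0.03,0,0.4,0,0,0,0],[-0.03,0,0.6,0,0,0,0],[-0.03,0,0.8,0,0,0,0],[-0.03,0,0.9,0,0,0,0]]

```text
time: 3.65
ee_pos: [0.6156, -0.1003, 0.0916]
eef_rot: [-0.003, -0.089, 0.996, 0.001]
force: [-0.6, 1.0, -0.3]
width: -0.001
gripper_force: 0.0
```

```bash
python3 - <<'E'
from h import *
a=save('scene','s2.png')[120:265,185:365,::-1]; cv2.imwrite('pics/s2c.png',cv2.resize(a,(720,580),interpolation=cv2.INTER_CUBIC))
o=robot.get_obs(); print(o['ee_pos'],o['force'],o['time'])
p=o['ee_pos'];print([proj('scene',p), proj('scene',[p[0],p[1],.034])])
E
```

```text
[ 0.61417457 -0.09998656  0.0892802 ] [-1.65636571  1.42164593 -2.22371435] 3.7
[array([322.0294117 , 198.55704355]), array([319.29938223, 217.29602058])]
```

View pics/s2c.png

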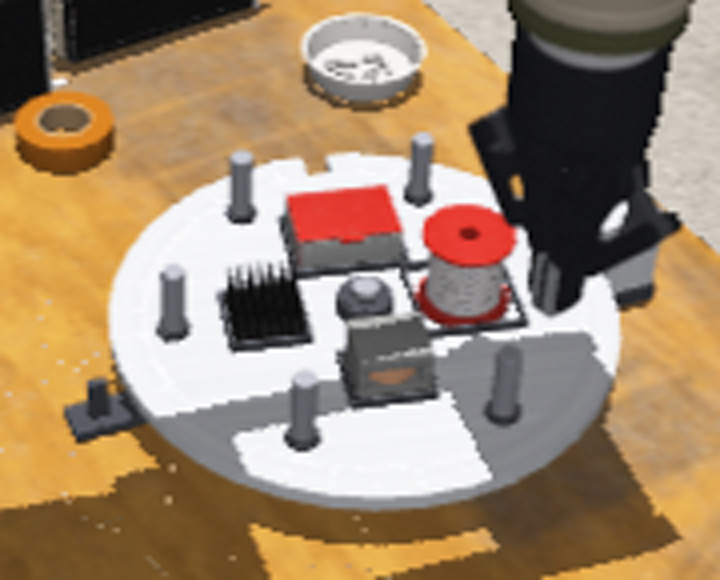

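The fingers stand about 10 mm behind the post, clear of the pin bracket; the post is at crop (505,385). I go down the rest of the way slowly.

Call:
send_rows:
  targets:
    - [[0,0,0.05,0,0,0,0],[0,0,0.1,0,0,0,0],[0,0,0.15,0,0,0,0],[0,0,0.2,0,0,0,0],[0,0,0.25,0,0,0,0]]

```text
time: 4.12
ee_pos: [0.6188, -0.1011, 0.0593]
eef_rot: [0.001, -0.089, 0.996, -0.0]
force: [-0.7, 0.1, -0.4]
width: -0.003
gripper_force: 0.0
```

Call:
send_rows:
  targets:
    - [[0,0,0,0,0,0,0],[0,0,0,0,0,0,0],[0,0,0,0,0,0,0]]

```text
time: 4.37
ee_pos: [0.6183, -0.101, 0.0592]
eef_rot: [0.0, -0.089, 0.996, -0.0]
force: [0.9, -0.3, 0.6]
width: 0.0
gripper_force: 0.0
```

Call:
send_rows:
  targets:
    - [[0.01,0,0.03,0,0,0,0],[0.03,0,0.06,0,0,0,0],[0.05,0,0.06,0,0,0,0],[0.065,0,0.06,0,0,0,0],[0.075,0,0.06,0,0,0,0]]

```text
time: 4.78
ee_pos: [0.6064, -0.103, 0.0496]
eef_rot: [-0.0, -0.089, 0.996, 0.0]
force: [0.1, -0.9, 0.8]
width: -0.001
gripper_force: 0.0
```

Call:
send_rows:
  targets:
    - [[0.01,0,0,0,0,0,0],[0.02,0,0,0,0,0,0],[0.03,0,0,0,0,0,0],[0.04,0,0,0,0,0,0],[0.05,0,0,0,0,0,0]]

```text
time: 5.2
ee_pos: [0.6001, -0.1043, 0.0501]
eef_rot: [0.001, -0.089, 0.996, -0.0]
force: [4.2, 0.1, -0.8]
width: -0.001
gripper_force: 1.7
```

```bash
python3 - <<'E'
import numpy as np
C=np.array([18,110.])
for d in [2,2.5,3]:
  for k in range(1,6):
    a=np.radians(d*k);R=np.array([[np.cos(a),-np.sin(a)],[np.sin(a),np.cos(a)]])
    print(d,k,np.round((C-R@C)/150,4),round(d*k/360,4))
E
```

```text
2 1 [ 0.0257 -0.0037] 0.0056
2 2 [ 0.0514 -0.0066] 0.0111
2 3 [ 0.0773 -0.0085] 0.0167
2 4 [ 0.1032 -0.0096] 0.0222
2 5 [ 0.1292 -0.0097] 0.0278
2.5 1 [ 0.0321 -0.0045] 0.0069
2.5 2 [ 0.0644 -0.0077] 0.0139
2.5 3 [ 0.0967 -0.0094] 0.0208
2.5 4 [ 0.1292 -0.0097] 0.0278
2.5 5 [ 0.1616 -0.0086] 0.0347
3 1 [ 0.0385 -0.0053] 0.0083
3 2 [ 0.0773 -0.0085] 0.0167
3 3 [ 0.1162 -0.0097] 0.025
3 4 [ 0.1551 -0.0089] 0.0333
3 5 [ 0.1939 -0.0061] 0.0417
```

Call:
send_rows:
  targets:
    - [[0.026,-0.003,0,0,0,0.0056,0],[0.052,-0.006,0,0,0,0.0111,0],[0.077,-0.008,0,0,0,0.0167,0],[0.103,-0.009,0,0,0,0.0222,0],[0.129,-0.009,0,0,0,0.0278,0]]

```text
time: 5.62
ee_pos: [0.5811, -0.1086, 0.0501]
eef_rot: [0.001, -0.001, 1.0, 0.0]
force: [3.8, 3.0, -0.2]
width: -0.001
gripper_force: 1.6
```

Call:
send_rows:
  targets:
    - [[0.026,-0.003,0,0,0,0.0056,0],[0.052,-0.006,0,0,0,0.0111,0],[0.077,-0.008,0,0,0,0.0167,0],[0.103,-0.009,0,0,0,0.0222,0],[0.129,-0.009,0,0,0,0.0278,0]]

```text
time: 6.03
ee_pos: [0.562, -0.1101, 0.0503]
eef_rot: [0.001, 0.086, 0.996, 0.0]
force: [3.1, 2.4, -0.3]
width: -0.001
gripper_force: 1.6
```

```bash
cat > st.py <<'E'
from h import *
o=robot.get_obs(); p=o['ee_pos']; q=o['eef_rot']
yaw=2*np.degrees(np.arctan2(q[2],q[1]))%360
d=p[:2]-[.5657,.0009]; n=np.radians(yaw); x=np.array([np.cos(n),np.sin(n)]); y=np.array([np.sin(n),-np.cos(n)])
print('t',o['time'],'z',p[2],'yaw',yaw,'axis in tool',-d@x*1e3,-d@y*1e3,'F tool x,y',o['force'][:2]@x,o['force'][:2]@y,'ang',np.degrees(np.arctan2(d[1],d[0]))%360)
E
python3 st.py
```

```text
t 6.0333 z 0.050255562177055825 yaw 170.12799317747766 axis in tool 15.346562949802337 110.01905128211742 F tool x,y -2.6917355359428203 2.865658347176334 ang 268.06894524120037
```

Call:
send_rows:
  targets:
    - [[0.026,-0.003,0,0,0,0.0056,0],[0.052,-0.006,0,0,0,0.0111,0],[0.077,-0.008,0,0,0,0.0167,0],[0.103,-0.009,0,0,0,0.0222,0],[0.129,-0.009,0,0,0,0.0278,0]]

```text
time: 6.45
ee_pos: [0.5428, -0.1083, 0.0504]
eef_rot: [0.001, 0.173, 0.985, 0.0]
force: [4.1, 0.5, -1.4]
width: -0.003
gripper_force: 1.6
```

Call:
send_rows:
  targets:
    - [[0.026,-0.003,0,0,0,0.0056,0],[0.052,-0.006,0,0,0,0.0111,0],[0.077,-0.008,0,0,0,0.0167,0],[0.103,-0.009,0,0,0,0.0222,0],[0.129,-0.009,0,0,0,0.0278,0]]

```text
time: 6.87
ee_pos: [0.5243, -0.1032, 0.0505]
eef_rot: [0.001, 0.258, 0.966, 0.0]
force: [3.8, 1.7, -0.2]
width: -0.001
gripper_force: 1.6
```

Call:
send_rows:
  targets:
    - [[0.026,-0.003,0,0,0,0.0056,0],[0.052,-0.006,0,0,0,0.0111,0],[0.077,-0.008,0,0,0,0.0167,0],[0.103,-0.009,0,0,0,0.0222,0],[0.129,-0.009,0,0,0,0.0278,0]]

```text
time: 7.28
ee_pos: [0.5069, -0.0949, 0.0506]
eef_rot: [0.001, 0.341, 0.94, 0.0]
force: [4.3, -0.5, -0.0]
width: -0.001
gripper_force: 1.6
```

Call:
send_rows:
  targets:
    - [[0.026,-0.003,0,0,0,0.0056,0],[0.052,-0.006,0,0,0,0.0111,0],[0.077,-0.008,0,0,0,0.0167,0],[0.098,-0.009,0,0,0,0.0212,0],[0.112,-0.009,0,0,0,0.0242,0]]

```text
time: 7.7
ee_pos: [0.493, -0.0852, 0.0506]
eef_rot: [0.001, 0.412, 0.911, 0.0]
force: [4.3, -0.4, 1.4]
width: -0.005
gripper_force: 1.6
```

```bash
python3 - <<'E'
import st
from h import *
a=save('scene','s3.png')[120:265,185:365,::-1]; cv2.imwrite('pics/s3c.png',cv2.resize(a,(720,580),interpolation=cv2.INTER_CUBIC))
E
```

```text
t 7.7 z 0.05059573439951741 yaw 131.39801824341083 axis in tool 16.53450823294748 111.46568103905729 F tool x,y -3.1359690590334868 2.9434102981516936 ang 229.8355868260199
```

View pics/s3c.png

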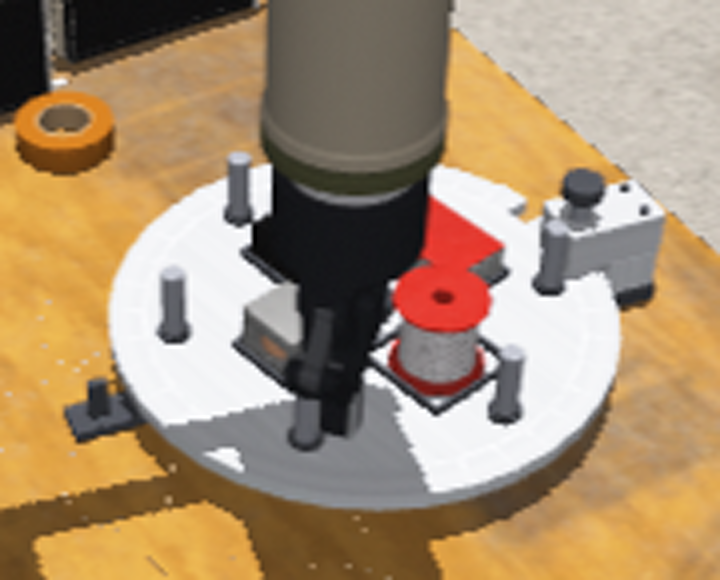

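The notch is now at crop (515,207), about 20° from the bracket, and the post touches the fingers at (305,435). I fit the table angle.

```bash
python3 - <<'E'
from h import *
from scipy.optimize import least_squares
S=lambda x,y:(x/4+185,y/4+120)
F=[(S(*v),.11,a,z) for a,v,z in [(90,(237,157),.079),(150,(173,272),.079),(270,(512,350),.079),(330,(554,227),.079),(90,(237,215),.036),(150,(173,333),.036),(210,(303,441),.036),(270,(506,413),.036),(330,(548,286),.036)]]
F+=[(S(515,207),.135,0,.034)]
def res(p):
    r=[]
    for px,R,a,z in F:
        t=p[0]+np.radians(a); r.append(proj('scene',[.5657+p[1]+R*np.cos(t),.0009+p[2]+R*np.sin(t),z])-px)
    return np.ravel(r)
for g in [0,.5]:
    s=least_squares(res,[g,0,0]); print(s.cost,np.degrees(s.x[0]),s.x[1:],np.round(s.fun,1))
E
```

```text
4.177343657035048 11.44002414184573 [0.00017515 0.00134217] [-0.3  0.4 -0.4  0.6 -0.   0.4  0.  -0.3 -0.4  0.1 -0.1 -0.2  0.7 -0.7
 -0.4 -0.8 -0.5 -0.7  1.6  1.4]
4.17734365703511 11.44002415291857 [0.00017515 0.00134217] [-0.3  0.4 -0.4  0.6 -0.   0.4  0.  -0.3 -0.4  0.1 -0.1 -0.2  0.7 -0.7
 -0.4 -0.8 -0.5 -0.7  1.6  1.4]
```

Call:
send_rows:
  targets:
    - [[0.0154,-0.002,0,0,0,0.0033,0],[0.0308,-0.004,0,0,0,0.0067,0],[0.0463,-0.0053,0,0,0,0.01,0],[0.0618,-0.0064,0,0,0,0.0133,0],[0.0773,-0.0071,0,0,0,0.0167,0]]

```text
time: 8.17
ee_pos: [0.4836, -0.077, 0.0499]
eef_rot: [0.0, 0.459, 0.888, -0.0]
force: [2.8, -2.5, 2.0]
width: 0.001
gripper_force: 1.6
```

Call:
send_rows:
  targets:
    - [[0.0154,-0.002,0,0,0,0.0033,0],[0.0308,-0.004,0,0,0,0.0067,0],[0.0463,-0.0053,0,0,0,0.01,0],[0.0565,-0.006,0,0,0,0.0122,0],[0.0618,-0.0064,0,0,0,0.0133,0]]

```text
time: 8.58
ee_pos: [0.4773, -0.0699, 0.0497]
eef_rot: [-0.0, 0.495, 0.869, -0.0]
force: [2.6, -1.8, 2.0]
width: -0.002
gripper_force: 1.6
```

```bash
python3 st.py
```

```text
t 8.5833 z 0.049710988769056184 yaw 120.61931147504151 axis in tool 15.880543549861 112.12407164845739 F tool x,y -2.881742592346508 1.324911777350167 ang 218.68070415195612
```

Call:
send_rows:
  targets:
    - [[0.005,-0.0007,0,0,0,0.0011,0],[0.0103,-0.0013,0,0,0,0.0022,0],[0.0155,-0.002,0,0,0,0.0033,0],[0.0206,-0.0026,0,0,0,0.0044,0],[0.0258,-0.0033,0,0,0,0.0056,0]]

```text
time: 9.0
ee_pos: [0.475, -0.067, 0.0497]
eef_rot: [-0.0, 0.51, 0.86, -0.0]
force: [2.0, -2.1, 1.7]
width: 0.004
gripper_force: 1.6
```

Call:
send_rows:
  targets:
    - [[0.005,-0.0007,0,0,0,0.0011,0],[0.0103,-0.0013,0,0,0,0.0022,0],[0.0155,-0.002,0,0,0,0.0033,0],[0.0206,-0.0026,0,0,0,0.0044,0],[0.0258,-0.0033,0,0,0,0.0056,0]]

```text
time: 9.42
ee_pos: [0.4727, -0.0638, 0.0497]
eef_rot: [-0.0, 0.525, 0.851, -0.0]
force: [2.6, -3.1, 1.6]
width: 0.003
gripper_force: 1.7
```

Call:
send_rows:
  targets:
    - [[0.005,-0.0007,0,0,0,0.0011,0],[0.0103,-0.0013,0,0,0,0.0022,0],[0.0155,-0.002,0,0,0,0.0033,0],[0.0206,-0.0026,0,0,0,0.0044,0],[0.0258,-0.0033,0,0,0,0.0056,0]]

```text
time: 9.83
ee_pos: [0.4705, -0.0605, 0.0497]
eef_rot: [-0.0, 0.54, 0.841, -0.0]
force: [0.0, -2.3, 0.5]
width: -0.002
gripper_force: 1.5
```

```bash
python3 st.py
```

```text
t 9.8333 z 0.04973212565666779 yaw 114.59704673404754 axis in tool 16.26094993840297 112.09219084891299 F tool x,y -2.1257057146950262 -0.9319188885271356 ang 212.8512297837681
```

Call:
send_rows:
  targets:
    - [[0.005,-0.0007,0,0,0,0.0011,0],[0.0103,-0.0013,0,0,0,0.0022,0],[0.0155,-0.002,0,0,0,0.0033,0]]

```text
time: 10.08
ee_pos: [0.4692, -0.0583, 0.0497]
eef_rot: [-0.0, 0.549, 0.836, 0.0]
force: [0.9, -1.5, 1.7]
width: 0.001
gripper_force: 1.0
```

Call:
send_rows:
  targets:
    - [[0.005,-0.0007,0,0,0,0.0011,0],[0.0103,-0.0013,0,0,0,0.0022,0]]

```text
time: 10.25
ee_pos: [0.4684, -0.0571, 0.0497]
eef_rot: [-0.0, 0.555, 0.832, -0.0]
force: [-0.3, -2.3, 0.5]
width: 0.004
gripper_force: 1.0
```

Call:
send_rows:
  targets:
    - [[0.004,-0.0005,0,0,0,0.0009,0],[0.008,-0.001,0,0,0,0.0018,0]]

```text
time: 10.42
ee_pos: [0.4678, -0.0561, 0.0497]
eef_rot: [-0.0, 0.559, 0.829, -0.0]
force: [-0.8, -1.8, 1.1]
width: -0.002
gripper_force: 0.7
```

```bash
python3 - <<'E'
import st
from h import *
a=save('scene','s4.png')[120:265,185:365,::-1]; cv2.imwrite('pics/s4c.png',cv2.resize(a,(720,580),interpolation=cv2.INTER_CUBIC))
E
```

```text
t 10.4167 z 0.04965665969944821 yaw 111.97685810681538 axis in tool 16.192289167690173 112.11068840525753 F tool x,y -1.3675571589523872 -1.4636503936677911 ang 210.195327971937
```

View pics/s4c.png

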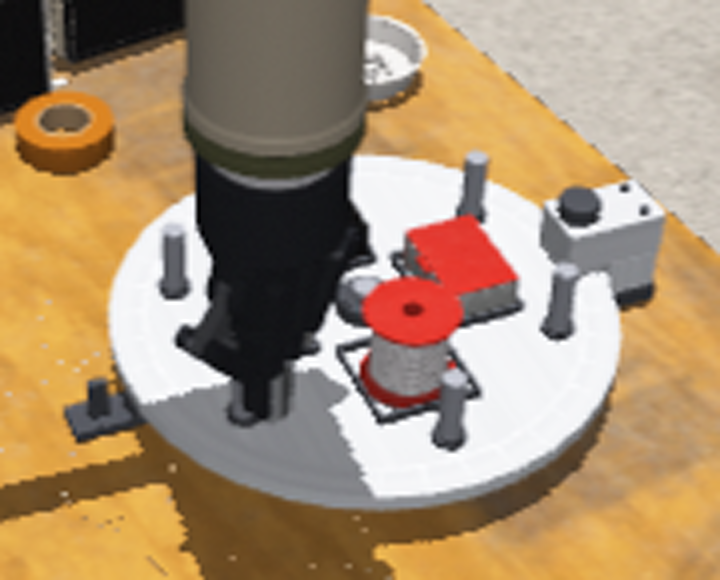

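The pin has dropped: its head now sits on the bracket at (578,207), where it was at (582,187). Next I ease up to the stop.

Call:
send_rows:
  targets:
    - [[0.0026,-0.0003,0,0,0,0.0006,0],[0.0052,-0.0006,0,0,0,0.0011,0]]

```text
time: 10.63
ee_pos: [0.4675, -0.0554, 0.0496]
eef_rot: [-0.0, 0.562, 0.827, -0.0]
force: [0.4, -2.1, -0.0]
width: 0.002
gripper_force: 0.7
```

Call:
send_rows:
  targets:
    - [[0.0026,-0.0003,0,0,0,0.0006,0],[0.0052,-0.0006,0,0,0,0.0011,0]]

```text
time: 10.8
ee_pos: [0.4671, -0.0548, 0.0496]
eef_rot: [-0.0, 0.565, 0.825, -0.0]
force: [-0.9, -1.4, 0.2]
width: 0.002
gripper_force: 0.7
```

Call:
send_rows:
  targets:
    - [[0.0026,-0.0003,0,0,0,0.0006,0],[0.0052,-0.0006,0,0,0,0.0011,0]]

```text
time: 10.97
ee_pos: [0.4668, -0.0542, 0.0497]
eef_rot: [-0.0, 0.568, 0.823, -0.0]
force: [0.2, -2.2, -1.4]
width: 0.002
gripper_force: 1.1
```

```bash
python3 st.py
```

```text
t 10.9667 z 0.04970366030617391 yaw 110.80141113515906 axis in tool 16.40262233786823 112.00845108668751 F tool x,y -2.1066114473620363 -0.5531390943635925 ang 209.1326412083728
```

Call:
send_rows:
  targets:
    - [[0.0026,-0.0003,0,0,0,0.0006,0],[0.0052,-0.0006,0,0,0,0.0011,0]]

```text
time: 11.13
ee_pos: [0.4664, -0.0535, 0.0497]
eef_rot: [-0.0, 0.571, 0.821, -0.0]
force: [0.1, -2.7, -0.5]
width: 0.001
gripper_force: 1.2
```

Call:
send_rows:
  targets:
    - [[0.0026,-0.0003,0,0,0,0.0006,0],[0.0052,-0.0006,0,0,0,0.0011,0]]

```text
time: 11.3
ee_pos: [0.4661, -0.053, 0.0497]
eef_rot: [0.0, 0.574, 0.819, -0.0]
force: [0.2, -5.3, -2.2]
width: 0.003
gripper_force: 2.6
```

Call:
send_rows:
  targets:
    - [[0.002,0,0,0,0,0,0],[0.002,0,0,0,0,0,0]]

```text
time: 11.47
ee_pos: [0.4661, -0.0529, 0.0497]
eef_rot: [0.0, 0.573, 0.819, -0.0]
force: [0.9, -5.6, -2.3]
width: -0.004
gripper_force: 2.7
```

Call:
send_rows:
  targets:
    - [[0.003,0,0,0,0,0,0],[0.003,0,0,0,0,0,0]]

```text
time: 11.63
ee_pos: [0.4661, -0.0528, 0.0497]
eef_rot: [0.001, 0.573, 0.819, -0.001]
force: [1.0, -7.5, -3.2]
width: 0.003
gripper_force: 3.6
```

Call:
send_rows:
  targets:
    - [[0.003,0,0,0,0,0,0],[0.005,0,0,0,0,0,0],[0.005,0,0,0,0,0,0]]

```text
time: 11.88
ee_pos: [0.466, -0.0527, 0.0497]
eef_rot: [0.001, 0.573, 0.819, -0.001]
force: [0.8, -10.7, -4.5]
width: -0.002
gripper_force: 5.2
```

Force is about 11 N. I hold it, then let go.

Call:
send_rows:
  targets:
    - [[0,0,0,0,0,0,0],[0,0,0,0,0,0,0],[0,0,0,0,0,0,0],[0,0,0,0,0,0,0],[0,0,0,0,0,0,0]]

```text
time: 12.3
ee_pos: [0.466, -0.0527, 0.0498]
eef_rot: [0.001, 0.574, 0.819, -0.001]
force: [2.3, -10.1, -4.6]
width: -0.001
gripper_force: 5.1
```

Call:
send_rows:
  targets:
    - [[0,0,0,0,0,0,0],[0,0,0,0,0,0,0],[0,0,0,0,0,0,0]]

```text
time: 12.55
ee_pos: [0.466, -0.0527, 0.0498]
eef_rot: [0.001, 0.574, 0.819, -0.001]
force: [2.1, -10.6, -4.8]
width: 0.001
gripper_force: 5.1
```

Call:
send_rows:
  targets:
    - [[-0.005,0,0,0,0,0,0],[-0.015,0,0,0,0,0,0],[-0.03,0,0,0,0,0,0],[-0.055,0,0,0,0,0,0],[-0.08,0,0,0,0,0,0]]

```text
time: 12.97
ee_pos: [0.4701, -0.0626, 0.0499]
eef_rot: [0.0, 0.573, 0.819, 0.0]
force: [0.6, 0.4, -0.7]
width: 0.003
gripper_force: 0.0
```

Call:
send_rows:
  targets:
    - [[0,0,-0.1,0,0,0,0],[0,0,-0.3,0,0,0,0],[0,0,-0.5,0,0,0,0],[0,0,-0.7,0,0,0,0],[0,0,-0.8,0,0,0,0]]

```text
time: 13.38
ee_pos: [0.4716, -0.0631, 0.1741]
eef_rot: [0.002, 0.573, 0.819, 0.001]
force: [0.2, -0.7, 0.5]
width: 0.001
gripper_force: 0.0
```

Call:
send_rows:
  targets:
    - [[0,0,0,0,0,0,0],[0,0,0,0,0,0,0],[0,0,0,0,0,0,0]]

```text
time: 13.63
ee_pos: [0.4693, -0.0625, 0.1687]
eef_rot: [-0.001, 0.573, 0.819, -0.0]
force: [-0.2, 0.7, -1.0]
width: -0.004
gripper_force: 0.0
```

```bash
python3 - <<'E'
import st
from h import *
a=save('scene','s5.png')[120:265,185:365,::-1]; cv2.imwrite('pics/s5c.png',cv2.resize(a,(720,580),interpolation=cv2.INTER_CUBIC))
E
```

```text
t 13.6333 z 0.1686905111410299 yaw 110.0259338421332 axis in tool 26.58207388724604 112.29307943844096 F tool x,y 0.7539390707179637 0.09573381988502914 ang 213.34386751957274
```

View pics/s5c.png

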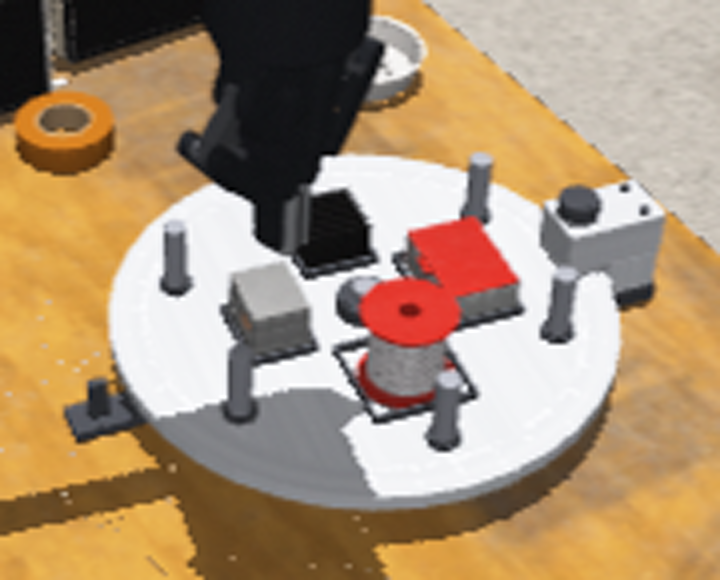

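The pin is down with its head on the bracket at (578,205), the transformer at (270,305) faces the pointer, and the gripper is clear of everything.

```bash
python3 -c "
from plant import robot
print(robot.sign_off())"
```

```text
the job is handed in; nothing more can be done
None
```

The job is handed in at about 13.6 s of the 51 s allowed: the pin dropped into the notch, the table was leaned on it with about 11 N at the fingers for roughly 0.7 s, and the arm is clear; the sign-off returned no verdict.

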